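# Sort sealed canisters by weight

## Task

Take the two sealed sample canisters out from under the front edge of the bench riser and sort them by the weight you feel when you lift each one: over half a kilogram goes in the blue tray, under half a kilogram in the yellow tray (within 75 g of half a kilogram either tray will do). Set each down gently so that it stands upright on the tray's floor, both in the same tray if that is how they weigh, and leave the stopper, vial and conical flask nearby where they are.

Things in the scene. Friction and masses are not known exactly. Their poses are not given: they have to be found in the camera images.
- canister_1_centre (a point): sealed aluminium canister with a dark lid, a cylinder 36 mm across and 90 mm tall, standing upright on the worktop under the riser's front edge; the point is its centre, 45 mm above its foot; z is its axis, up. Both look the same; each has its own mass, 170 to 860 g, balanced about its centre, that shows only when it is lifted (both may be heavy or both light)
- canister_2_centre (a point): sealed aluminium canister with a dark lid, a cylinder 36 mm across and 90 mm tall, standing upright on the worktop under the riser's front edge; the point is its centre, 45 mm above its foot; z is its axis, up. Both look the same; each has its own mass, 170 to 860 g, balanced about its centre, that shows only when it is lifted (both may be heavy or both light)
- blue_tray: shallow open blue plastic tray, fixed, 200 mm (its x) by 110 mm (its y), 40 mm high, walls 4 mm thick, inner floor 20 mm above the worktop; origin at the centre of its underside on the worktop. Room for both canisters, one behind the other along x. For canisters over half a kilogram. Left or right of the riser: it changes
- yellow_tray: shallow open yellow plastic tray, fixed, 200 mm (its x) by 110 mm (its y), 40 mm high, walls 4 mm thick, inner floor 20 mm above the worktop; origin at the centre of its underside on the worktop. Room for both canisters, one behind the other along x. For canisters under half a kilogram. Left or right of the riser: it changes
- riser: low white bench riser, fixed: board 340 (y) x 120 (x) x 10 mm, underside 165 mm up, end panels 6 mm thick; a cork ring and flask fixed on top rise 40 mm. Origin on the worktop under the board's middle, x away from the robot; front edge at x = -60 mm. Canister axes stand 0-15 mm in front of that edge, so a gripper pointing straight down meets the board: lean it back toward the robot 20-50 degrees
- stopper: bystander: white frosted stopper, 29 mm across, 43 mm tall, on the worktop under the riser; origin at its foot; must not be shifted
- small_vial: bystander: small clear vial with a black cap, 18 mm across, 34 mm tall, on the worktop in front of the riser; origin at its foot; must not be shifted
- conical_flask: bystander: conical glass flask, 82 mm across, 132 mm tall, on the worktop to the left of the left-hand tray; origin at its foot; must not be shifted

How it is judged (in metres and radians):
On the way:
1. a canister has been lifted off the worktop (height (world z) of any of canister_1_centre, canister_2_centre above 0.06 m), for 0.2 s.
At the end, for the whole second after the job is handed in: Each canister stands upright (within 7 degrees) and at rest on the floor of a tray, its axis inside the tray's walls: in the blue tray if it weighs over 500 g, in the yellow tray if under 500 g; from 420 to 580 g either tray counts (((x of canister_1_centre in the frame of blue_tray between -0.09 and 0.09 m and y of canister_1_centre in the frame of blue_tray between -0.045 and 0.045 m and height (world z) of canister_1_centre between 0.058 and 0.076 m and angle between canister_1_centre's own z axis and vertical below 0.12 rad and contact force between canister_1 and blue_tray above 4.1202 N) or (x of canister_1_centre in the frame of yellow_tray between -0.09 and 0.09 m and y of canister_1_centre in the frame of yellow_tray between -0.045 and 0.045 m and height (world z) of canister_1_centre between 0.058 and 0.076 m and angle between canister_1_centre's own z axis and vertical below 0.12 rad and contact force between canister_1 and yellow_tray between 0.8 and 5.6898 N)) and linear speed of each of canister_1, canister_2 below 0.02 m/s and ((x of canister_2_centre in the frame of blue_tray between -0.09 and 0.09 m and y of canister_2_centre in the frame of blue_tray between -0.045 and 0.045 m and height (world z) of canister_2_centre between 0.058 and 0.076 m and angle between canister_2_centre's own z axis and vertical below 0.12 rad and contact force between canister_2 and blue_tray above 4.1202 N) or (x of canister_2_centre in the frame of yellow_tray between -0.09 and 0.09 m and y of canister_2_centre in the frame of yellow_tray between -0.045 and 0.045 m and height (world z) of canister_2_centre between 0.058 and 0.076 m and angle between canister_2_centre's own z axis and vertical below 0.12 rad and contact force between canister_2 and yellow_tray between 0.8 and 5.6898 N))); the robot touches nothing.
It fails at once if a bystander is shifted more than 30 mm (distance of any of stopper, small_vial, conical_flask from where it was at the start of the episode above 0.03 m).
It fails at once if a canister is dropped or rammed into a tray (over 80 N) (contact force between any of canister_1, canister_2 and blue_tray above 80 N or contact force between any of canister_1, canister_2 and yellow_tray above 80 N).
It fails at once if a canister is tipped over (angle between any of canister_1_centre, canister_2_centre's own z axis and vertical above 1.2 rad).
It also fails if it takes over 67 s, if anything falls off the work surface, if the arm or the gripper's body presses on something with over 40 N, if the wrist force passes 120 N, or if a joint passes its speed limit or range.

## Robot

A 6-joint arm with a two-finger parallel gripper is mounted at the origin on a cart in front of the work surface, level with it; the furniture and walls round the work are solid. World frame = base frame: x ahead of the robot, y to its left, z up, the work surface at z = 0. Lengths are in m, angles in degrees, forces in N, time in s.
With the tool pointing down it reaches from about 0.3 to 0.75 m from the base axis. Payload 8.5 kg.
Tool frame: the origin (TCP) lies between the finger pads; the fingertips stand 8 mm ahead of it and the grasp point (between the pads) lies 11 mm behind it; y points along the fingers, z is the direction in which the jaws open and shut, and the axes are right-handed (so a half turn about y gives the same grasp; the last joint's range is limited). The gripper opens to 85 mm and grips with 20 to 120 N. Pads are 22 mm wide; open, the fingers measure 114 mm over their backs; the gripper's body (76 mm by 85 mm) begins 54 mm behind the grasp point. The pads swing forward as they close: fully open they stand 13 mm farther back than shut.
Start: joints at [61.003, 21.807, 74.336, -0, 83.858, -12.336], TCP at [0.158, 0.527, 0.213] pointing down, gripper open.
Joint ranges: [-178.18, 178.18], [-50.72, 133.34], [12.68, 142.11], [-81.47, 261.47], [9.98, 163.14], [-165.26, 165.26]. Speed limits (degrees/s): [136.94, 136.94, 180, 180, 180, 180].

## Interface

Orientations are given as a 3x3 rotation matrix whose columns are the frame's x, y, z axes.
In Python, from rig import env, get_image gives the robot as it stands.
- The arm moves only by the tool move_arm, never from a script. Its argument "targets" is one flat list of numbers, 6 for each row, row after row: the shift along the tool's x, y, z in mm, then the turn, a rotation vector about the tool's x, y, z in rad. A call has exactly 5 rows; each row shifts and turns the commanded pose from where the row before left it, along the tool's axes as they then stand; what a row does not reach is not made up. A row lasts 1/8 s, in which the tool goes at most 62.5 mm and 10.7 degrees, less where a joint would pass 70% of its speed; a pose out of reach is approached as far as the arm can. A call is refused whole if a number of a shift passes 62.5 or a number of a turn 0.188, either way. A call with a gripper value outside its range is refused whole. "hand" is the opening, from -1 (shut) to 1 (fully open), so that 0 is half open, set as the call begins (left out, the last holds). The fingers move at their own pace and stop on an object; "squeeze" is the grip in N (left out, the last holds). Time passes only in rows, so rows that do not move let the fingers close, or fill a call up. It gives the time, the measured TCP pose, the force and the opening at its end, in the units of the state.
- env.observe(): the state, without advancing time (a new reading comes with each control period).
- get_image(name): name is "side" or "top" or "wrist"; returns a dict with "pixels" (420x560x3 uint8, red, green, blue), "z_map" (420x560 float32, m along the optical axis (not along the pixel's ray), 0 where there is no reading), "intrinsics" (3x3 intrinsics, pixels), "k1" (the pictures are not rectified: a ray, as slopes to the right and down, at radius r is drawn at 1 + k1 r^2 times it, then the intrinsics apply), "R" (3x3) and "t" (3): a world point X has camera coordinates R X + t; the wrist camera has in their place "mount" (4x4, takes a point from camera to tool coordinates, whose origin is the TCP and whose axes are the tool frame's). Camera axes: x right, y down, z forward; pixel columns grow to the right and rows downward; lengths in m; the calibration is good to about 2 mm. A picture is of the moment at which its call begins: read the wrist's pose just before it.
- env.close_job(): hands the job in, once; it reports no verdict.
The state is a dict: "time_s": time; "q": joint angles; "qvel": joint speeds; "joint_efforts": joint torques, N m; "position": TCP position; "tool_rot": TCP orientation; "ft_force": force on the tool from outside, world axes, zero at the start; "wrist_torque": the same for the moment, N m; "grip_width": finger opening in m.
Only numpy, scipy, OpenCV 4.12 (cv2) and the standard library are available. Lean on these libraries where they do the work, as an engineer would, in place of code of your own. Each camera call takes 0.05 s, during which the arm holds its last target.

## Working session

There is one attempt and no reset: what is moved stays moved. The work goes in short steps, Python scripts to look and compute and a tool call to move; the robot and the scene stay as the last step left them, time stands still between calls to the robot, and variables do not carry over. Pictures are saved under pics/ and viewed, and the job is handed in when it is done.

Besides the shell and the picture viewer there is one more tool, called after "Emit:" in YAML: its name, and indented under it one key for each argument. move_arm: Moves the arm, as the interface text tells. Its arguments: {"type":"object","properties":{"targets":{"type":"array"},"hand":{"type":"number"},"squeeze":{"type":"number"}},"required":["targets"]}

```bash
ls; mkdir -p pics; cat > h.py <<'E'
import numpy as np, cv2
from rig import env, get_image
def save(im,n): cv2.imwrite('pics/'+n+'.png',im['pixels'][:,:,::-1])
def cloud(im):
    K=im['intrinsics'];k1=im['k1'];z=im['z_map'];H,W=z.shape
    u,v=np.meshgrid(np.arange(W),np.arange(H))
    xd=(u-K[0,2])/K[0,0];yd=(v-K[1,2])/K[1,1]
    x,y=xd.copy(),yd.copy()
    for _ in range(20):
        r2=x*x+y*y;x=xd/(1+k1*r2);y=yd/(1+k1*r2)
    P=np.stack([x*z,y*z,z],-1)
    R=np.array(im['R']);t=np.array(im['t'])
    return (P-t)@R
E
python3 - <<'E'
from h import *
s=env.observe();print({k:np.round(v,3).tolist() for k,v in s.items()})
for n in('side','top'):
    im=get_image(n);save(im,n+'0');np.savez('pics/'+n+'0.npz',**im)
    print(n,im['R'],im['t'],im['k1'],im['intrinsics'])
im=get_image('wrist');print(im['mount']);save(im,'wrist0')
E
```

```text
pics
{'time_s': 0.0, 'q': [61.003, 21.84, 74.387, -0.001, 83.857, -12.335], 'qvel': [0.003, 0.009, 0.043, -0.044, 0.08, 0.048], 'joint_efforts': [-0.0, -44.848, -23.127, -0.0, 0.005, -0.0], 'position': [0.158, 0.527, 0.212], 'tool_rot': [[0.958, -0.001, 0.287], [-0.287, -0.001, 0.958], [-0.0, -1.0, -0.001]], 'ft_force': [0.546, -0.072, -0.289], 'wrist_torque': [0.006, -0.007, -0.033], 'grip_width': 0.086}
side [[ 0.19597995 -0.9805362  -0.01185849]
 [-0.76434586 -0.14517195 -0.62825194]
 [ 0.61430225  0.13218877 -0.77791958]] [-0.0740387   0.45807521  1.38558421] -0.17151570138126623 [[531.41805151   0.         277.95995459]
 [  0.         531.41805151 211.86066386]
 [  0.           0.           1.        ]]
top [[ 0.28098464 -0.95969082 -0.00641654]
 [-0.80135028 -0.23093514 -0.55182124]
 [ 0.52809597  0.16019519 -0.83393773]] [-0.12581074  0.48230399  1.21201437] -0.008049912740471085 [[499.45606824   0.         282.96659643]
 [  0.         499.45606824 206.48689239]
 [  0.           0.           1.        ]]
[[-3.21453630e-04  9.63490419e-01  2.67742616e-01 -6.70225251e-02]
 [ 5.86074203e-04 -2.67742403e-01  9.63490354e-01 -1.60137074e-01]
 [ 9.99999777e-01  4.66634513e-04 -4.78610112e-04  2.16472590e-04]
 [ 0.00000000e+00  0.00000000e+00  0.00000000e+00  1.00000000e+00]]
```

View pics/side0.png

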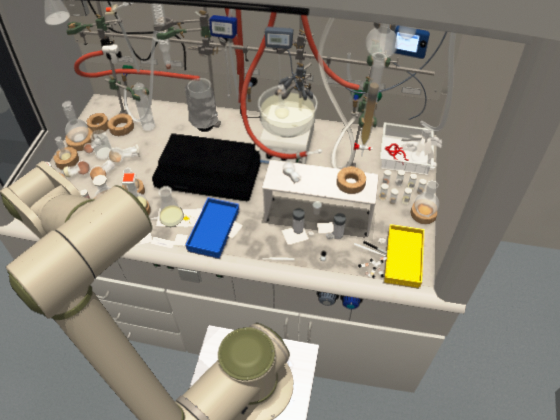

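View pics/top0.png

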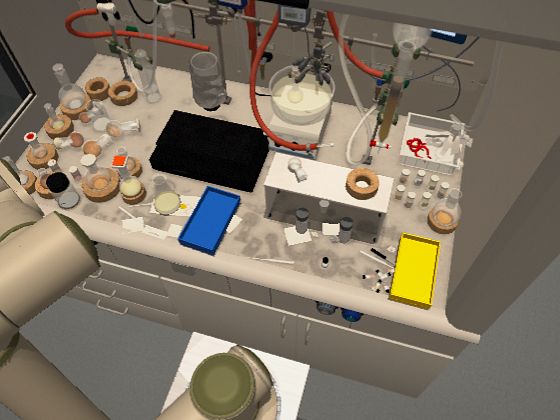

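View pics/wrist0.png

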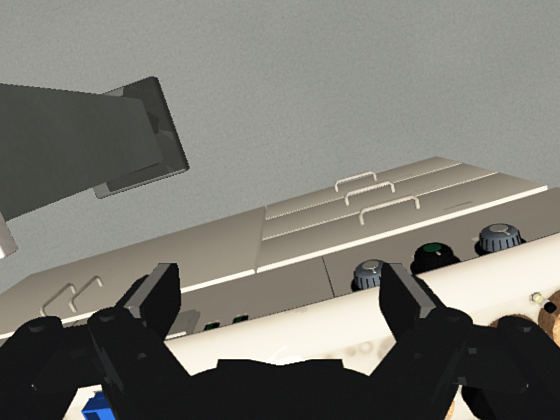

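The side and top views show the blue tray on the left (top view, around 210,220) and the yellow tray on the right (415,270). The canisters are at about (302,221) and (346,231), the vial at (325,263), and the riser board lies above and behind the canisters. The wrist camera only sees the bench front from here. I'll measure positions next.

```bash
python3 - <<'E'
from h import *
for n in('side','top'):
    im=dict(np.load(f'pics/{n}0.npz'))
    c=im['pixels'][150:320,170:460,::-1]
    cv2.imwrite(f'pics/{n}crop.png',cv2.resize(c,(0,0),fx=2.7,fy=2.7,interpolation=cv2.INTER_CUBIC))
    C=cloud(im);p=im['pixels'].astype(int)
    r,g,b=p[...,0],p[...,1],p[...,2]
    for nm,m in(('blue',(b>100)&(r<60)&(b-g>50)),('yel',(r>150)&(g>130)&(b<60))):
        m=m&(C[...,2]>0.0)&(C[...,2]<0.06)&(C[...,0]<.75)
        lab,L,st,_=cv2.connectedComponentsWithStats(m.astype(np.uint8))
        i=1+np.argmax(st[1:,4]);q=C[L==i]
        rect=cv2.minAreaRect(q[q[:,2]>0.033][:,:2].astype(np.float32))
        rect2=cv2.minAreaRect(q[:,:2].astype(np.float32))
        print(n,nm,len(q),rect,rect2,np.percentile(q[:,2],[2,50,98]))
    # riser board
    m=(abs(C[...,2]-.175)<.006)&(C[...,0]<.9)&(C[...,0]>.3)
    lab,L,st,_=cv2.connectedComponentsWithStats(m.astype(np.uint8))
    i=1+np.argmax(st[1:,4]);q=C[L==i];print('riser',len(q),cv2.minAreaRect(q[:,:2].astype(np.float32)),np.median(q[:,2]))
    print(C[[221,212,231,226],[302,302,346,339]] )
E
```

```text
side blue 1623 ((0.4709213376045227, 0.22783569991588593), (0.10969455540180206, 0.1999848335981369), 86.01798248291016) ((0.4739815890789032, 0.22807671129703522), (0.11120040714740753, 0.20576724410057068), 85.82733154296875) [0.01519383 0.02172957 0.04313649]
side yel 1798 ((0.47529613971710205, -0.373512327671051), (0.10896139591932297, 0.20209616422653198), 89.66218566894531) ((0.4772050976753235, -0.3735235929489136), (0.10896139591932297, 0.20591415464878082), 89.66218566894531) [0.01396131 0.02076902 0.04213352]
riser 2518 ((0.5967972278594971, -0.08945021033287048), (0.12777794897556305, 0.3419106900691986), 0.20227405428886414) 0.1758974691843248
[[ 0.52378526 -0.04795619  0.0576031 ]
 [ 0.53306768 -0.04559291  0.09043612]
 [ 0.555547   -0.18752445 -0.00136681]
 [ 0.52337953 -0.1639966   0.06072161]]
top blue 1897 ((0.4717610478401184, 0.2320779711008072), (0.11007668077945709, 0.20317652821540833), 85.7920150756836) ((0.47190380096435547, 0.23220396041870117), (0.11085063219070435, 0.20265044271945953), 85.32129669189453) [0.01434133 0.02035877 0.04145261]
top yel 2415 ((0.47537165880203247, -0.37220561504364014), (0.10997084528207779, 0.20381726324558258), 89.97496032714844) ((0.47558337450027466, -0.37220680713653564), (0.11045021563768387, 0.20356634259223938), 89.58966064453125) [0.01432521 0.01984729 0.04154828]
riser 3417 ((0.5934322476387024, -0.08623363077640533), (0.12660878896713257, 0.34035584330558777), 0.38422471284866333) 0.17452156309359726
[[ 0.51195549 -0.03792573  0.07185113]
 [ 0.52857098 -0.03290792  0.0920198 ]
 [ 0.51569263 -0.16470358  0.06953117]
 [ 0.52476947 -0.14235157  0.07195045]]
```

View pics/topcrop.png

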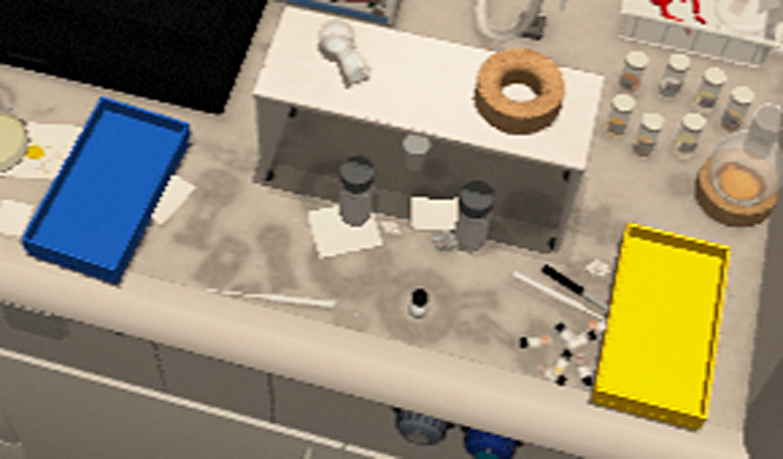

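The crop shows canister 1 at crop pixel (357,192) and canister 2 at (475,215). The stopper is between and behind them at (415,150), and the vial is in front at (420,303).

```bash
python3 - <<'E'
from h import *
from scipy.optimize import least_squares
for n in('side','top'):
    im=dict(np.load(f'pics/{n}0.npz'));C=cloud(im)
    for nm,y0,zr,rad,xr in(('can1',-.04,(.012,.085),.018,(.48,.57)),('can2',-.155,(.012,.085),.018,(.48,.57)),('vial',-.12,(.008,.033),.009,(.38,.47)),('stop',-.09,(.012,.06),.0145,(.545,.64))):
        m=(C[...,2]>zr[0])&(C[...,2]<zr[1])&(abs(C[...,1]-y0)<.045)&(C[...,0]>xr[0])&(C[...,0]<xr[1])
        q=C[m]
        if len(q)<5: print(n,nm,len(q));continue
        f=lambda p:np.hypot(q[:,0]-p[0],q[:,1]-p[1])-rad
        s=least_squares(f,[q[:,0].mean()+.01,np.median(q[:,1])],loss='soft_l1',f_scale=.002)
        print(n,nm,len(q),s.x.round(4),'res',np.median(abs(s.fun)).round(4),'mean',q.mean(0).round(3))
    # lids top
    m=(abs(C[...,2]-.09)<.006)&(C[...,0]>.48)&(C[...,0]<.57)&(abs(C[...,1]+.1)<.12)
    L=cv2.connectedComponentsWithStats(m.astype(np.uint8))
    for i in range(1,L[0]):
        q=C[L[1]==i]; print(n,'lid',len(q),q.mean(0).round(4),(q.max(0)-q.min(0)).round(3))
E
```

```text
side can1 161 [ 0.5323 -0.0336] res 0.0013 mean [ 0.518 -0.036  0.048]
side can2 185 [ 0.5366 -0.1598] res 0.0017 mean [ 0.523 -0.158  0.043]
side vial 44 [ 0.4348 -0.1287] res 0.002 mean [ 0.428 -0.128  0.02 ]
side stop 85 [ 0.6168 -0.0782] res 0.0027 mean [ 0.609 -0.08   0.037]
side lid 92 [ 0.5289 -0.0336  0.0904] [0.039 0.033 0.011]
side lid 91 [ 0.5336 -0.1607  0.0899] [0.038 0.035 0.011]
top can1 161 [ 0.529  -0.0312] res 0.0009 mean [ 0.515 -0.035  0.05 ]
top can2 189 [ 0.5333 -0.1573] res 0.0013 mean [ 0.519 -0.156  0.044]
top vial 36 [ 0.4325 -0.125 ] res 0.0009 mean [ 0.428 -0.126  0.023]
top stop 90 [ 0.6131 -0.0776] res 0.0029 mean [ 0.605 -0.079  0.036]
top lid 111 [ 0.5264 -0.0316  0.0896] [0.04  0.035 0.012]
top lid 121 [ 0.5316 -0.1591  0.0892] [0.037 0.035 0.012]
```

```bash
cat > plan.py <<'E'
from h import *
from scipy.spatial.transform import Rotation as Ro, Slerp
def ori(a,yaw=0):
    a=np.radians(a)
    R=np.array([[np.cos(a),np.sin(a),0],[0,0,1],[np.sin(a),-np.cos(a),0]])
    return Ro.from_euler('z',yaw,degrees=True).as_matrix()@R
def tcp(G,R): return np.array(G)+.011*R[:,1]
def plan(wps,p=None,R=None):
    """wps: list of (pos,R,nrows)"""
    s=env.observe()
    p=np.array(s['position']) if p is None else p; R=np.array(s['tool_rot']) if R is None else R
    rows=[]
    for P,Q,n in wps:
        p0,R0=p.copy(),R.copy(); sl=Slerp([0,1],Ro.from_matrix([R0,Q]))
        for i in range(1,n+1):
            tp=p0+(np.array(P)-p0)*i/n; tR=sl(i/n)
            d=np.round(R.T@(tp-p)*1000)
            w=np.round((Ro.from_matrix(R).inv()*tR).as_rotvec(),2)
            p=p+R@(d/1000); R=R@Ro.from_rotvec(w).as_matrix()
            rows.append([*d,*w])
    rows=np.array(rows)+0.
    for i in range(0,len(rows),5):
        print('[',', '.join('%g'%v for v in rows[i:i+5].ravel()),']')
    print('end',p.round(4),'err mm',((p-P)*1000).round(1),'ang',Ro.from_matrix(R.T@Q).magnitude().round(3))
def st():
    s=env.observe();R=np.array(s['tool_rot']);print(round(s['time_s'],3),np.round(s['position'],4),'grasp',(np.array(s['position'])-.011*R[:,1]).round(4),'d',R[:,1].round(3),'z',R[:,2].round(3),'F',np.round(s['ft_force'],2),'T',np.round(s['wrist_torque'],2),'w',round(s['grip_width'],4),'q',np.round(s['q'],1),'eff',np.round(s['joint_efforts'],1)); return s
E
python3 - <<'E'
from plan import *
R=ori(40)
G=np.array([.5295,-.0325,.058]);t=tcp(G,R);pre=t-.12*R[:,1];print(t,pre)
plan([([.40,.0,.25],R,15),(pre,R,5)])
E
```

```text
[ 0.53657066 -0.0325      0.04957351] [ 0.45943615 -0.0325      0.14149884]
[ 26, -3, -29, 0.01, -0.02, -0.05, 25, -1, -30, 0, -0.02, -0.04, 24, -1, -29, 0.01, -0.02, -0.05, 24, 1, -31, 0.01, -0.01, -0.05, 24, 1, -31, 0, -0.02, -0.04 ]
[ 22, 2, -31, 0.01, -0.02, -0.05, 23, 3, -32, 0.01, -0.02, -0.04, 21, 4, -32, 0, -0.02, -0.05, 20, 4, -32, 0.01, -0.02, -0.05, 20, 6, -33, 0.01, -0.02, -0.04 ]
[ 19, 5, -34, 0, -0.01, -0.05, 18, 7, -33, 0.01, -0.02, -0.05, 17, 7, -34, 0.01, -0.02, -0.04, 16, 7, -35, 0.01, -0.02, -0.05, 15, 8, -35, 0, -0.02, -0.04 ]
[ -5, 24, -6, 0, 0, 0, -5, 25, -7, 0, 0, 0, -4, 24, -6, 0, 0, 0, -5, 24, -6, 0, 0, 0, -5, 25, -7, 0, 0, 0 ]Traceback (most recent call last):
  File "<stdin>", line 4, in <module>
  File "plan.py", line 24, in plan
    print('end',p.round(4),'err mm',((p-P)*1000).round(1),'ang',Ro.from_matrix(R.T@Q).magnitude().round(3))
                                                                ^^^^^^^^^^^^^^^^^^^^^^^^^^^^^^^^^^^^^^^
AttributeError: 'float' object has no attribute 'round'
```

```bash
sed -i "s/R.T@Q).magnitude().round(3)/R.T@Q).magnitude()/" plan.py
```

Emit:
move_arm:
  targets: [26,-3,-29,0.01,-0.02,-0.05,25,-1,-30,0,-0.02,-0.04,24,-1,-29,0.01,-0.02,-0.05,24,1,-31,0.01,-0.01,-0.05,24,1,-31,0,-0.02,-0.04]
  hand: 1
  squeeze: 70

```text
time_s: 0.78
position: [0.2389, 0.3496, 0.225]
tool_rot: [[0.953, 0.229, 0.196], [-0.195, -0.027, 0.98], [0.23, -0.973, 0.019]]
ft_force: [1.2, -0.0, 0.4]
grip_width: 0.0855
```

Emit:
move_arm:
  targets: [22,2,-31,0.01,-0.02,-0.05,23,3,-32,0.01,-0.02,-0.04,21,4,-32,0,-0.02,-0.05,20,4,-32,0.01,-0.02,-0.05,20,6,-33,0.01,-0.02,-0.04]

```text
time_s: 1.4
position: [0.3195, 0.175, 0.2373]
tool_rot: [[0.889, 0.449, 0.089], [-0.09, -0.02, 0.996], [0.449, -0.893, 0.023]]
ft_force: [1.1, -0.2, 0.1]
grip_width: 0.0852
```

Emit:
move_arm:
  targets: [19,5,-34,0,-0.01,-0.05,18,7,-33,0.01,-0.02,-0.05,17,7,-34,0.01,-0.02,-0.04,16,7,-35,0.01,-0.02,-0.05,15,8,-35,0,-0.02,-0.04]

```text
time_s: 2.02
position: [0.3968, 0.0059, 0.2493]
tool_rot: [[0.774, 0.633, 0.003], [-0.002, -0.002, 1.0], [0.633, -0.774, -0.0]]
ft_force: [0.8, 0.8, -0.9]
grip_width: 0.0853
```

Tracking is good. I'll replan to the pre-grasp and take a wrist picture there.

```bash
python3 - <<'E'
from plan import *
R=ori(40)
G=np.array([.5295,-.0325,.058]);t=tcp(G,R);pre=t-.12*R[:,1]
st();plan([(pre,R,4),(pre,R,1)])
E
```

```text
2.025 [0.3968 0.0059 0.2493] grasp [0.3899 0.0059 0.2579] d [ 0.633 -0.002 -0.774] z [ 0.003  1.    -0.   ] F [ 0.76  0.78 -0.89] T [0.03 0.28 0.03] w 0.0853 q [ -30.3  -13.4  118.2   27.6   43.3 -135. ] eff [  7.7 -11.2 -22.7  -0.7  -1.4   2.7]
[ -5, 31, -10, 0, 0, 0, -5, 31, -9, 0, 0, -0.01, -5, 30, -10, 0, 0, 0, -5, 31, -9, 0, 0, 0, 0, 0, 0, 0, 0, 0 ]
end [ 0.4596 -0.0323  0.1418] err mm [0.2 0.2 0.3] ang 0.003924616487597588
```

Emit:
move_arm:
  targets: [-5,31,-10,0,0,0,-5,31,-9,0,0,-0.01,-5,30,-10,0,0,0,-5,31,-9,0,0,0,0,0,0,0,0,0]

```text
time_s: 2.65
position: [0.4604, -0.0296, 0.1434]
tool_rot: [[0.774, 0.633, 0.004], [-0.004, -0.001, 1.0], [0.633, -0.774, 0.002]]
ft_force: [-0.1, 0.7, 0.6]
grip_width: 0.0853
```

```bash
python3 - <<'E'
from plan import *
im=get_image('wrist');s=st();save(im,'wrist1')
M=np.array(im['mount']);Rt=np.array(s['tool_rot']);p=np.array(s['position'])
# cloud in camera -> world
im2=dict(im);im2['R']=(Rt@M[:3,:3]).T;im2['t']=-(Rt@M[:3,:3]).T@(Rt@M[:3,3]+p)
C=cloud(im2)
from scipy.optimize import least_squares
m=(im['z_map']>0)&(C[...,2]>.015)&(C[...,2]<.085)&(abs(C[...,0]-.53)<.035)
for y0 in(-.033,-.159):
    q=C[m&(abs(C[...,1]-y0)<.03)]
    if len(q)<9: print('few');continue
    f=lambda P:np.hypot(q[:,0]-P[0],q[:,1]-P[1])-.018
    r=least_squares(f,[.53,y0],loss='soft_l1',f_scale=.002);print(len(q),r.x.round(4),np.median(abs(r.fun)).round(4))
im=get_image('top');save(im,'top1')
E
```

```text
2.7 [ 0.4601 -0.0293  0.1443] grasp [ 0.4532 -0.0292  0.1528] d [ 0.634 -0.002 -0.773] z [ 0.002  1.    -0.001] F [0.83 0.84 0.11] T [ 0.04  0.24 -0.02] w 0.0856 q [ -30.     6.5  123.9   53.6   23.1 -165.2] eff [ -0.3 -19.7 -15.5   0.9  -0.6   0.1]
2715 [ 0.5318 -0.033 ] 0.0004
2879 [ 0.5365 -0.1608] 0.0004
```

View pics/wrist1.png

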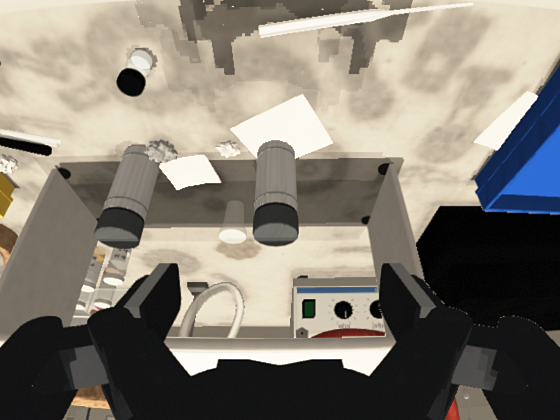

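View pics/top1.png

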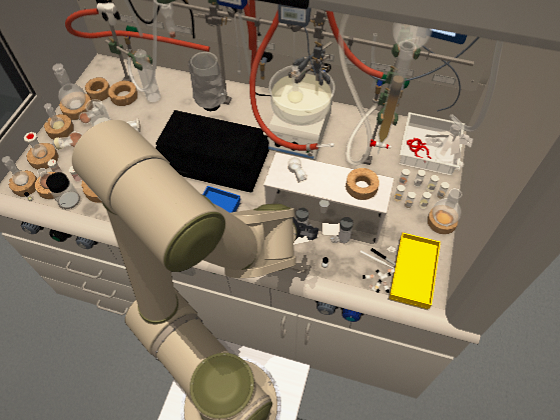

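The wrist picture shows both canisters clearly, at (277,195) and (128,200), and confirms their positions within 3 mm. The problem is joint 6, now at its limit of -165°. Joint 5 is near alignment with the forearm (23°), so this yaw and lean is a bad posture. I'll fit the kinematics to choose a better one.

```bash
cat > kin.py <<'E'
from plan import *
from scipy.optimize import least_squares
def FR(q):
    q=np.asarray(q)
    return (Ro.from_euler('z',q[0],degrees=True)*Ro.from_euler('y',q[1]+q[2],degrees=True)*Ro.from_euler('z',q[3],degrees=True)*Ro.from_euler('y',q[4],degrees=True)*Ro.from_euler('z',q[5],degrees=True)).as_matrix()
def FP(q,k):
    r0,o,h,L1,L2,e,Lt=k
    A=Ro.from_euler('z',q[0],degrees=True).as_matrix()
    B=A@Ro.from_euler('y',q[1],degrees=True).as_matrix();C=A@Ro.from_euler('y',q[1]+q[2],degrees=True).as_matrix()
    return A@[r0,o,h]+B@[0,0,L1]+C@[e,0,L2]+Lt*FR(q)[:,2]
E
python3 - <<'E'
from kin import *
import json
s=env.observe();
D=[([61.003,21.84,74.387,-.001,83.857,-12.335],[.158,.527,.212],[[0.958,-0.001,0.287],[-0.287,-0.001,0.958],[0,-1,-0.001]]),
([-30.3,-13.4,118.2,27.6,43.3,-135.],[.3968,.0059,.2493],[[0.774,0.633,0.003],[-0.002,-0.002,1.0],[0.633,-0.774,0]]),
(s['q'],s['position'],s['tool_rot'])]
for q,p,R in D: print((FR(q).T@np.array(R)).round(3).tolist())
sol=None
for L in(.3,.4,.5):
    f=lambda k:np.concatenate([FP(q,k)-p for q,p,R in D]+[[.01*k[0],.01*k[5]]])
    r=least_squares(f,[0,.1,.2,L,L,0,.2]);print(r.x.round(4),r.cost,abs(r.fun).max())
E
```

```text
[[0.0, -0.0, -1.0], [-1.0, 0.0, -0.0], [-0.0, 1.0, -0.0]]
[[-0.0, -0.0, -1.0], [-1.0, 0.001, 0.0], [0.001, 1.0, -0.0]]
[[-0.0, 0.0, -1.0], [-1.0, -0.0, 0.0], [-0.0, 1.0, -0.0]]
[-0.      0.1174  0.1291  0.5383  0.351   0.1033  0.2762] 6.131072737264569e-07 0.0010329966634699413
[-0.      0.1174  0.1291  0.5383  0.351   0.1033  0.2762] 6.13107273726032e-07 0.0010329966970086728
[-0.      0.1174  0.1291  0.5383  0.351   0.1033  0.2762] 6.131072737253021e-07 0.0010329966772994294
```

```bash
cat >> kin.py <<'E'
K0=np.array([0,.1174,.1291,.5383,.351,.1033,.2762])
CT=np.array([[0,0,-1],[-1,0,0],[0,1,0.]])
lo=np.array([-178.18,-50.72,12.68,-81.47,9.98,-165.26]);hi=np.array([178.18,133.34,142.11,261.47,163.14,165.26])
def IK(p,R,q0):
    f=lambda q:np.concatenate([(FP(q,K0)-p)*10,(FR(q)@CT-R).ravel()])
    r=least_squares(f,np.clip(q0,lo+.5,hi-.5),bounds=(lo,hi),x_scale=50.);return r.x,r.cost
E
python3 - <<'E'
from kin import *
q0=[-16,15,110,0,25,-90]
def show(nm,G,lift,leans,yaws):
  for a in leans:
    for yw in yaws:
        R=ori(a,yw);G2=np.array(G)+[0,0,lift]
        out=[]
        for dd in(0,-.12):
            q,c=IK(tcp(G2,R)+dd*R[:,1],R,[yw,15,110,0,25,-90]);out.append(str(q.round(0).astype(int).tolist())+('' if c<1e-5 else ' X%.1e'%c))
        print(nm,a,yw,out)
show('c1',[.5305,-.033,.058],0,(20,25,30,35),(-25,-15,-5,0))
show('c2',[.535,-.160,.058],0,(20,25,30),(-40,-30,-20))
show('yel far',[.52,-.373,.078],0,(0,15,25),(-60,-50,-40))
show('yel near',[.43,-.373,.078],0,(0,15,25),(-60,-50,-40))
show('blue far',[.516,.227,.078],0,(0,15,25),(0,10,20))
show('blue near',[.427,.233,.078],0,(0,15,25),(0,10,20))
E
```

```text
c1 20 -25 ['[-14, 26, 105, -7, 30, -74]', '[-13, 12, 101, -5, 47, -75]']
c1 20 -15 ['[-17, 25, 106, 1, 29, -92]', '[-17, 11, 102, 1, 46, -92]']
c1 20 -5 ['[-19, 25, 106, 9, 30, -111]', '[-20, 11, 103, 7, 47, -109]']
c1 20 0 ['[-20, 25, 106, 13, 31, -120]', '[-22, 11, 103, 10, 48, -117]']
c1 25 -25 ['[-14, 25, 108, -12, 22, -68]', '[-12, 11, 106, -8, 39, -72]']
c1 25 -15 ['[-17, 25, 109, 2, 21, -93]', '[-17, 10, 108, 1, 38, -93]']
c1 25 -5 ['[-19, 25, 110, 16, 22, -118]', '[-21, 9, 108, 11, 39, -114]']
c1 25 0 ['[-21, 25, 110, 22, 23, -129]', '[-24, 9, 108, 15, 40, -123]']
c1 30 -25 ['[-13, 25, 112, -24, 15, -57]', '[-11, 10, 111, -13, 31, -67]']
c1 30 -15 ['[-17, 25, 113, 4, 12, -96]', '[-17, 8, 113, 2, 29, -94]']
c1 30 -5 ['[-20, 25, 114, 31, 15, -134]', '[-23, 8, 114, 17, 31, -121]']
c1 30 0 ['[-22, 25, 114, 39, 17, -147]', '[-26, 8, 114, 23, 33, -133]']
c1 35 -25 ['[-12, 26, 114, -53, 10, -27] X2.9e-04', '[-10, 9, 116, -23, 22, -56]']
c1 35 -15 ['[-17, 25, 114, 7, 10, -98] X3.9e-03', '[-17, 8, 118, 4, 19, -96]']
c1 35 -5 ['[-21, 25, 117, 62, 10, -165] X8.7e-05', '[-25, 7, 119, 29,
[... 2750 characters left out ...]
', '[8, 11, 102, 7, 43, -106]']
blue near 0 0 ['[15, 25, 97, 0, 58, -75]', '[15, 17, 87, 0, 77, -75]']
blue near 0 10 ['[15, 25, 97, 0, 58, -85]', '[15, 17, 87, 0, 77, -85]']
blue near 0 20 ['[15, 25, 97, 0, 58, -95]', '[15, 17, 87, 0, 77, -95]']
blue near 15 0 ['[17, 21, 106, -7, 38, -68]', '[18, 9, 100, -6, 57, -69]']
blue near 15 10 ['[15, 21, 107, -2, 37, -83]', '[16, 8, 101, -2, 56, -83]']
blue near 15 20 ['[14, 21, 108, 3, 37, -98]', '[13, 8, 101, 2, 56, -98]']
blue near 25 0 ['[19, 20, 113, -20, 24, -55]', '[22, 6, 108, -13, 43, -60]']
blue near 25 10 ['[16, 20, 114, -7, 21, -78]', '[17, 4, 110, -5, 41, -80]']
blue near 25 20 ['[13, 19, 115, 8, 21, -104]', '[12, 3, 112, 5, 41, -101]']
```

```bash
python3 - <<'E'
from kin import *
def clr(G,a,yw,edge=.534):
    # min distance ahead: max x of gripper body box over z in .165...175
    R=ori(a,yw);m=-9
    for s in np.linspace(.054,.3,300):
        for u in(-.0425,.0425):
            for v in (-.0425,.0425):
                P=np.array(G)-s*R[:,1]+u*R[:,0]+v*R[:,2]
                if .16<P[2]<.18: m=max(m,P[0])
    return (edge-m)*1000
for nm,G,yws in(('c1',[.5305,-.033,.05],(-10,-5,0)),('c2',[.535,-.160,.05],(-25,-20,-15,-10,-5))):
  for a in(26,28,30,32):
    for yw in yws:
        R=ori(a,yw);o=[]
        for dd in(0,-.06,-.12):
            q,c=IK(tcp(G,R)+dd*R[:,1],R,[yw,15,110,0,25,-90]);o.append(str(q.round(0).astype(int).tolist())+('' if c<1e-5 else ' X%.1e'%c))
        print(nm,a,yw,'clear %.1f'%clr(G,a,yw),o)
E
```

```text
c1 26 -10 clear 2.4 ['[-18, 26, 111, 12, 18, -108]', '[-19, 18, 111, 9, 26, -106]', '[-19, 10, 110, 7, 35, -104]']
c1 26 -5 clear 6.2 ['[-20, 26, 111, 20, 19, -122]', '[-21, 17, 111, 15, 27, -118]', '[-22, 10, 110, 12, 36, -115]']
c1 26 0 clear 9.9 ['[-21, 26, 111, 26, 21, -134]', '[-22, 18, 111, 20, 29, -128]', '[-24, 10, 110, 17, 38, -126]']
c1 28 -10 clear 6.6 ['[-18, 26, 112, 16, 15, -112]', '[-19, 17, 113, 11, 22, -108]', '[-20, 9, 112, 9, 31, -106]']
c1 28 -5 clear 10.4 ['[-20, 26, 113, 26, 16, -128]', '[-21, 17, 113, 19, 24, -122]', '[-22, 9, 112, 15, 33, -118]']
c1 28 0 clear 14.1 ['[-21, 26, 113, 33, 18, -141]', '[-23, 17, 113, 25, 26, -133]', '[-25, 9, 112, 20, 35, -129]']
c1 30 -10 clear 10.4 ['[-18, 26, 114, 22, 11, -119]', '[-19, 17, 115, 14, 19, -112]', '[-20, 9, 114, 11, 28, -108]']
c1 30 -5 clear 14.2 ['[-20, 26, 114, 34, 13, -137]', '[-21, 17, 115, 24, 21, -127]', '[-23, 9, 114, 18, 29, -122]']
c1 30 0 clear 18.0 ['[-22, 26, 114, 42, 16, -150]', '[-24, 17, 115, 31, 23, -140]', '[-26, 9, 114, 24, 32, -134]']
c1 32 -10 clear 14.6 ['[-19, 26, 115, 30, 10, -127] X2.5e-04
[... 1941 characters left out ...]
lear 9.7 ['[-36, 28, 109, 43, 22, -158]', '[-38, 20, 110, 35, 29, -151]', '[-41, 12, 110, 29, 37, -146]']
c2 32 -25 clear -2.0 ['[-30, 27, 111, 16, 10, -110]', '[-31, 19, 113, 10, 16, -105]', '[-31, 11, 113, 8, 25, -102]']
c2 32 -20 clear 2.1 ['[-32, 27, 111, 33, 12, -132]', '[-33, 19, 113, 23, 18, -122]', '[-34, 11, 113, 17, 26, -117]']
c2 32 -15 clear 6.1 ['[-34, 27, 111, 43, 14, -148]', '[-35, 19, 113, 32, 20, -137]', '[-37, 11, 113, 25, 28, -131]']
c2 32 -10 clear 10.1 ['[-35, 27, 111, 48, 18, -159]', '[-37, 19, 113, 38, 23, -149]', '[-40, 11, 113, 30, 31, -142]']
c2 32 -5 clear 14.0 ['[-37, 28, 111, 50, 21, -165] X2.6e-05', '[-39, 20, 112, 41, 27, -158]', '[-42, 11, 112, 34, 35, -152]']
```

```bash
python3 - <<'E'
from kin import *
R=ori(30,-3)
G=np.array([.531,-.0328,.048]);t=tcp(G,R)
print(t); plan([(t-.12*R[:,1],R,4),(t-.12*R[:,1],R,1)])
E
```

```text
[ 0.53649246 -0.03308785  0.03847372]
[ 3, 3, 0, -0.01, 0.01, 0.04, 3, 3, 0, 0, 0.01, 0.04, 3, 3, 0, -0.01, 0.01, 0.04, 3, 3, 0, -0.01, 0.01, 0.04, 0, 0, 0, 0, 0, 0 ]
end [ 0.4768 -0.0295  0.1424] err mm [0.3 0.4 0. ] ang 0.006040305703432483
```

Emit:
move_arm:
  targets: [3,3,0,-0.01,0.01,0.04,3,3,0,0,0.01,0.04,3,3,0,-0.01,0.01,0.04,3,3,0,-0.01,0.01,0.04,0,0,0,0,0,0]

```text
time_s: 3.38
position: [0.4774, -0.0298, 0.1436]
tool_rot: [[0.861, 0.506, 0.052], [-0.042, -0.03, 0.999], [0.506, -0.862, -0.004]]
ft_force: [-0.7, -0.4, 0.4]
grip_width: 0.0852
```

```bash
python3 - <<'E'
from kin import *
s=st();print(IK(np.array(s['position']),np.array(s['tool_rot']),s['q'])[0].round(1))
R=ori(30,-3)
G=np.array([.531,-.0328,.048]);t=tcp(G,R)
plan([(t-.03*R[:,1],R,4),(t-.03*R[:,1],R,1),(t,R,4),(t,R,1)])
E
```

```text
3.375 [ 0.4774 -0.0298  0.1436] grasp [ 0.4718 -0.0294  0.1531] d [ 0.506 -0.03  -0.862] z [ 0.052  0.999 -0.004] F [-0.66 -0.36  0.35] T [-0.01  0.24  0.01] w 0.0852 q [ -24.     8.7  114.7   21.2   29.5 -127.1] eff [  0.2 -26.  -18.3  -0.2  -1.    0.8]
[ -23.9    8.7  114.7   21.2   29.5 -127.1]
[ 0, 23, 0, 0, 0, 0, -1, 22, 0, 0, 0, 0, 0, 23, 0, 0, 0, 0.01, -1, 23, 0, 0, 0, 0, 0, 0, 0, 0, 0, 0 ]
[ 0, 7, 0, 0, 0, 0, 0, 8, 0, 0, 0, 0, 0, 7, 0, 0, 0, 0, 0, 8, 0, 0, 0, 0, 0, 0, 0, 0, 0, 0 ]
end [ 0.5364 -0.0333  0.038 ] err mm [-0.1 -0.2 -0.5] ang 0.005017313106444076
```

The kinematic model predicts the joints to within 0.1°. Next is the approach.

Emit:
move_arm:
  targets: [0,23,0,0,0,0,-1,22,0,0,0,0,0,23,0,0,0,0.01,-1,23,0,0,0,0,0,0,0,0,0,0]

```text
time_s: 4.0
position: [0.5204, -0.0324, 0.0619]
tool_rot: [[0.868, 0.493, 0.054], [-0.046, -0.028, 0.999], [0.494, -0.869, -0.002]]
ft_force: [0.3, 0.3, 1.3]
grip_width: 0.0852
```

```bash
python3 - <<'E'
from kin import *
im=get_image('wrist');save(im,'wrist2')
s=st()
R=ori(30,-3)
G=np.array([.531,-.0328,.048]);t=tcp(G,R)
plan([(t,R,4),(t,R,1)])
E
```

```text
4.05 [ 0.5204 -0.0324  0.0627] grasp [ 0.515  -0.0321  0.0722] d [ 0.494 -0.028 -0.869] z [ 0.054  0.999 -0.002] F [-0.76  0.75 -0.44] T [ 0.03  0.19 -0.03] w 0.0854 q [ -21.5   21.9  114.7   31.2   17.3 -136.2] eff [ -0.1 -33.  -12.7   0.4  -1.1  -0.2]
[ 1, 7, 0, 0, 0, 0, 0, 8, 0, 0, 0, 0, 1, 7, 0, 0, 0, 0, 0, 7, 0, 0, 0, -0.01, 0, 0, 0, 0, 0, 0 ]
end [ 0.5365 -0.0333  0.0385] err mm [-0.  -0.2 -0. ] ang 0.0049640604813717204
```

View pics/wrist2.png

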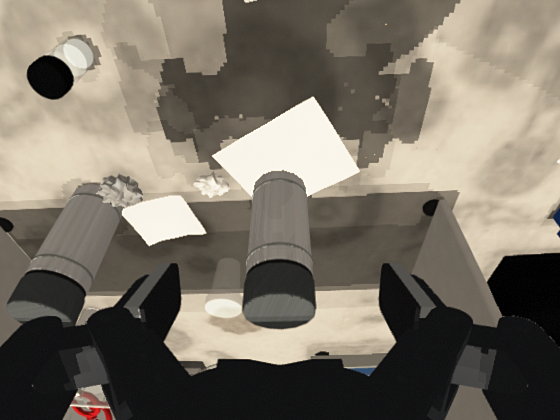

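Canister 1 at (280,250) is centred between the pads at (155,300) and (405,300), with nothing in the way. I'll go in and close.

Emit:
move_arm:
  targets: [1,7,0,0,0,0,0,8,0,0,0,0,1,7,0,0,0,0,0,7,0,0,0,-0.01,0,0,0,0,0,0]

```text
time_s: 4.68
position: [0.5371, -0.0334, 0.0376]
tool_rot: [[0.863, 0.502, 0.055], [-0.047, -0.029, 0.999], [0.503, -0.864, -0.001]]
ft_force: [-0.1, -0.2, 0.1]
grip_width: 0.0857
```

```bash
python3 - <<'E'
from kin import *
s=st()
E
```

```text
4.675 [ 0.5371 -0.0334  0.0376] grasp [ 0.5315 -0.0331  0.0471] d [ 0.502 -0.029 -0.864] z [ 0.055  0.999 -0.001] F [-0.13 -0.19  0.1 ] T [-0.06  0.22  0.  ] w 0.0857 q [ -20.8   26.2  114.2   39.7   13.7 -144.3] eff [ -0.1 -36.5 -11.3   0.7  -1.   -0.5]
```

Emit:
move_arm:
  targets: [0,0,0,0,0,0,0,0,0,0,0,0,0,0,0,0,0,0,0,0,0,0,0,0,0,0,0,0,0,0]
  hand: -1
  squeeze: 70

```text
time_s: 5.3
position: [0.5374, -0.0336, 0.0388]
tool_rot: [[0.862, 0.504, 0.055], [-0.046, -0.03, 0.998], [0.505, -0.863, -0.002]]
ft_force: [-2.5, 0.4, 5.3]
grip_width: 0.0326
```

```bash
python3 - <<'E'
from kin import *
s=st()
p=np.array(s['position']);R=np.array(s['tool_rot'])
plan([(p+[0,0,.02],R,3),(p+[-.01,0,.04],R,2)])
E
```

```text
5.3 [ 0.5374 -0.0336  0.0388] grasp [ 0.5319 -0.0333  0.0483] d [ 0.504 -0.03  -0.863] z [ 0.055  0.998 -0.002] F [-2.5   0.39  5.26] T [-0.02  0.08 -0.06] w 0.0326 q [ -20.8   26.   114.2   39.7   13.7 -144.3] eff [  0.1 -34.5 -11.    0.2  -0.7  -0. ]
[ 3, -6, 0, 0, 0, 0, 4, -6, 0, 0, 0, 0, 3, -5, 0, 0, 0, 0, 1, -11, 0, 0, 0, 0, 1, -12, -1, 0, 0, 0 ]
end [ 0.5275 -0.034   0.0794] err mm [ 0.1 -0.4  0.6] ang 0.0
```

Emit:
move_arm:
  targets: [3,-6,0,0,0,0,4,-6,0,0,0,0,3,-5,0,0,0,0,1,-11,0,0,0,0,1,-12,-1,0,0,0]

```text
time_s: 5.92
position: [0.5267, -0.0336, 0.0788]
tool_rot: [[0.863, 0.502, 0.054], [-0.046, -0.028, 0.999], [0.503, -0.864, -0.001]]
ft_force: [1.1, -0.0, -5.0]
grip_width: 0.0324
```

```bash
python3 - <<'E'
from kin import *
s=st()
im=get_image('wrist');save(im,'wrist3')
s=st()
p=np.array(s['position']);R=np.array(s['tool_rot'])
plan([(p+[-.07,0.0,.03],R,3),(p+[-.07,0.0,.03],R,2)])
E
```

```text
5.925 [ 0.5267 -0.0336  0.0788] grasp [ 0.5211 -0.0333  0.0883] d [ 0.502 -0.028 -0.864] z [ 0.054  0.999 -0.001] F [ 1.09 -0.   -5.  ] T [0.04 0.67 0.02] w 0.0324 q [ -21.4   20.4  113.1   27.7   19.7 -132.2] eff [  0.4 -34.9 -15.3   0.8  -1.8  -0.3]
5.975 [ 0.5267 -0.0338  0.0801] grasp [ 0.5211 -0.0334  0.0896] d [ 0.504 -0.029 -0.863] z [ 0.054  0.999 -0.002] F [ 0.27  1.26 -3.41] T [0.08 0.53 0.05] w 0.0325 q [ -21.4   20.2  113.1   27.6   19.8 -132.2] eff [ -0.9 -30.9 -15.3   0.5  -1.6  -0.1]
[ -15, -20, -1, 0, 0, 0, -15, -21, -2, 0, 0, 0, -15, -20, -1, 0, 0, 0, 0, 0, 0, 0, 0, 0, 0, 0, 0, 0, 0, 0 ]
end [ 0.4569 -0.0339  0.1101] err mm [ 0.3 -0.1 -0. ] ang 0.0
```

View pics/wrist3.png

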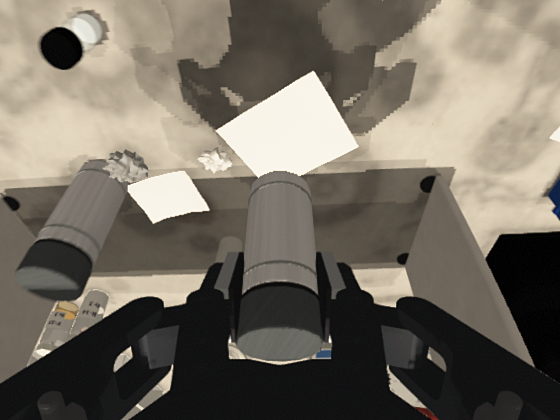

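Canister 1 is held between the pads at (280,260), upright and off the bench. I'll draw it clear of the riser and hold still to weigh it.

Emit:
move_arm:
  targets: [-15,-20,-1,0,0,0,-15,-21,-2,0,0,0,-15,-20,-1,0,0,0,0,0,0,0,0,0,0,0,0,0,0,0]

```text
time_s: 6.6
position: [0.4581, -0.0342, 0.1089]
tool_rot: [[0.862, 0.504, 0.055], [-0.046, -0.029, 0.998], [0.505, -0.863, -0.002]]
ft_force: [0.5, 0.1, -4.6]
grip_width: 0.0326
```

```bash
python3 - <<'E'
from kin import *
F=[]
for i in range(14):
    get_image('side' if i else 'wrist'); s=env.observe(); F.append([*s['ft_force'],*s['wrist_torque'],*s['joint_efforts'][1:3]])
F=np.array(F);print(F[:,2].round(2),F.mean(0).round(2),F.std(0).round(2));st()
E
```

```text
[-4.63 -3.62 -4.7  -4.48 -4.23 -4.26 -4.26 -4.69 -4.64 -4.49 -4.95 -5.4
 -4.72 -4.86] [-5.000e-02  1.100e-01 -4.570e+00  3.000e-02  6.600e-01  1.000e-02
 -2.788e+01 -1.610e+01] [0.47 0.45 0.4  0.03 0.03 0.03 0.19 0.05]
7.3 [ 0.4576 -0.034   0.1088] grasp [ 0.4521 -0.0337  0.1183] d [ 0.503 -0.029 -0.864] z [ 0.055  0.999 -0.002] F [ 0.07  0.38 -4.86] T [0.01 0.61 0.08] w 0.0323 q [ -26.2   11.1  120.5   30.1   23.  -138.4] eff [  0.  -27.8 -16.1   0.6  -1.4   0. ]
```

Canister 1 reads 4.57 ± 0.1 N, about 0.465 kg. That is inside the band where either tray counts and under half a kilogram, so it goes in yellow.

```bash
python3 - <<'E'
from kin import *
s=env.observe();Rn=np.array(s['tool_rot']);p=np.array(s['position'])
def rot(y): return Ro.from_euler('z',y,degrees=True).as_matrix()@Rn
W=[([.43,-.19,.16],rot(-24)),([.50,-.373,.14],rot(-44)),([.52,-.373,.088],rot(-44)),([.52,-.373,.068],rot(-44))]
q=s['q']
for G,R in W:
    q,c=IK(tcp(G,R),R,q);print(q.round(1),c)
plan([(tcp(*W[0]),W[0][1],5),(tcp(*W[1]),W[1][1],6),(tcp(*W[2]),W[2][1],3),(tcp(*W[2]),W[2][1],1)])
E
```

```text
[ -42.9    7.7  114.2   15.9   29.6 -117.6] 3.454938140456607e-30
[-47.6  23.5  93.9   0.3  32.3 -90.8] 1.0752679343064883e-28
[-45.9  29.2  94.8  -1.6  25.8 -87.6] 4.2805797278894243e-29
[-45.9  31.   95.9  -1.8  22.8 -87.4] 4.578280608104799e-21
[ 2, -9, -32, -0.04, 0.07, 0, 4, -7, -32, -0.04, 0.07, 0, 6, -6, -32, -0.05, 0.08, 0, 9, -4, -32, -0.04, 0.07, 0, 11, -3, -31, -0.04, 0.07, 0 ]
[ 19, 15, -22, -0.03, 0.05, 0, 20, 16, -21, -0.03, 0.05, 0, 22, 16, -19, -0.03, 0.05, 0, 22, 17, -18, -0.03, 0.05, 0, 23, 17, -16, -0.03, 0.05, 0 ]
[ 23, 18, -14, -0.03, 0.05, 0, -5, 17, 5, 0, 0, 0, -4, 17, 5, 0, 0, 0, -5, 18, 5, 0, 0, 0, 0, 0, 0, 0, 0, 0 ]
end [ 0.524  -0.3774  0.0782] err mm [ 0.2 -0.4 -0.3] ang 0.004257240041782242
```

Emit:
move_arm:
  targets: [2,-9,-32,-0.04,0.07,0,4,-7,-32,-0.04,0.07,0,6,-6,-32,-0.05,0.08,0,9,-4,-32,-0.04,0.07,0,11,-3,-31,-0.04,0.07,0]

```text
time_s: 7.92
position: [0.4348, -0.194, 0.1504]
tool_rot: [[0.768, 0.448, 0.457], [-0.394, -0.231, 0.89], [0.504, -0.863, -0.001]]
ft_force: [0.2, 0.5, -4.4]
grip_width: 0.0325
```

Emit:
move_arm:
  targets: [19,15,-22,-0.03,0.05,0,20,16,-21,-0.03,0.05,0,22,16,-19,-0.03,0.05,0,22,17,-18,-0.03,0.05,0,23,17,-16,-0.03,0.05,0]

```text
time_s: 8.55
position: [0.4923, -0.3477, 0.1335]
tool_rot: [[0.624, 0.361, 0.693], [-0.596, -0.352, 0.721], [0.504, -0.863, -0.004]]
ft_force: [-0.4, 0.6, -4.8]
grip_width: 0.0328
```

```bash
python3 - <<'E'
from kin import *
a=np.radians(30)
s=st();Rn=ori(30.2,-47)
for i in range(3):get_image('wrist');print(np.round(env.observe()['ft_force'],2))
W=([.52,-.373,.088],Rn)
plan([(tcp(*W),Rn,4),(tcp(*W),Rn,1)])
E
```

```text
8.55 [ 0.4923 -0.3477  0.1335] grasp [ 0.4884 -0.3439  0.143 ] d [ 0.361 -0.352 -0.863] z [ 0.693  0.721 -0.004] F [-0.4   0.63 -4.83] T [ 0.49  0.47 -0.01] w 0.0328 q [-47.2  21.   97.8   2.8  30.9 -95.4] eff [  0.3 -44.9 -19.3   0.6  -2.2  -0.9]
[ 1.77 -3.96 -4.35]
[-0.47  1.25 -4.67]
[ 0.15  0.28 -4.53]
[ 2, 17, 0, -0.01, 0.01, 0, 3, 18, 1, 0, 0.02, 0, 2, 17, 0, -0.01, 0.01, 0, 3, 17, 1, 0, 0.01, 0, 0, 0, 0, 0, 0, 0 ]
end [ 0.5244 -0.377   0.0788] err mm [0.6 0.1 0.3] ang 0.005271594892328392
```

Emit:
move_arm:
  targets: [2,17,0,-0.01,0.01,0,3,18,1,0,0.02,0,2,17,0,-0.01,0.01,0,3,17,1,0,0.01,0,0,0,0,0,0,0]

```text
time_s: 9.32
position: [0.5243, -0.3763, 0.0782]
tool_rot: [[0.59, 0.347, 0.729], [-0.631, -0.365, 0.685], [0.504, -0.864, 0.004]]
ft_force: [0.3, -0.2, -4.6]
grip_width: 0.0322
```

```bash
python3 - <<'E'
from kin import *
im=get_image('top');save(im,'top2');im=get_image('side');save(im,'side2')
s=st();R=np.array(s['tool_rot']);p=np.array(s['position'])
cv2.imwrite('pics/c2.png',cv2.resize(cv2.imread('pics/top2.png')[150:350,280:500],(0,0),fx=3,fy=3))
C=cloud(im);m=(C[...,2]>.03)&(C[...,2]<.2)&(abs(C[...,0]-.52)<.06)&(abs(C[...,1]+.373)<.06)
print(m.sum())
plan([(p+[0,0,-.014],R,3),(p+[0,0,-.018],R,2)])
E
```

```text
9.425 [ 0.5242 -0.3762  0.0795] grasp [ 0.5204 -0.3722  0.089 ] d [ 0.348 -0.366 -0.863] z [0.728 0.685 0.003] F [-0.18  0.52 -4.63] T [ 0.43  0.44 -0.01] w 0.0328 q [-46.1  29.1  94.8  -0.4  25.7 -89. ] eff [ -0.1 -47.8 -19.1  -0.   -2.1   0. ]
314
[ -2, 4, 0, 0, 0, 0, -3, 4, 0, 0, 0, 0, -2, 4, 0, 0, 0, 0, -1, 2, 0, 0, 0, 0, -1, 2, 0, 0, 0, 0 ]
end [ 0.5245 -0.3764  0.0612] err mm [ 0.3 -0.2 -0.4] ang 0.0
```

View pics/c2.png

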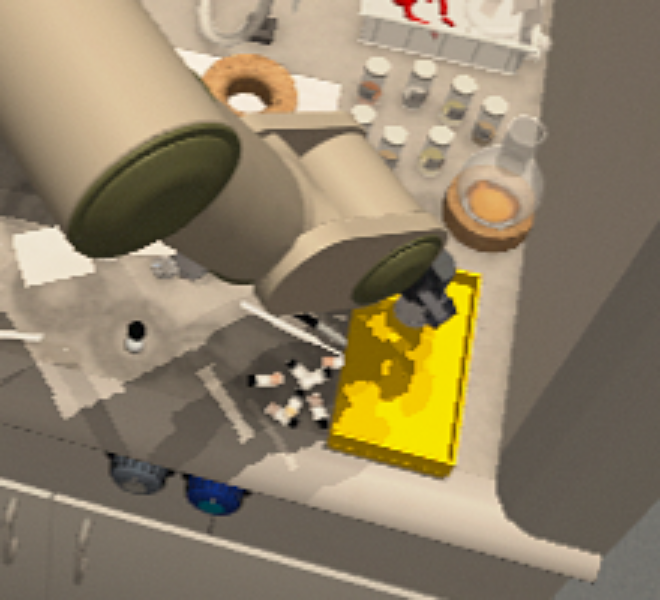

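The canister is above the far part of the yellow tray, at crop pixel (430,300). I'll lower it in small steps and watch the force.

Emit:
move_arm:
  targets: [-2,4,0,0,0,0,-3,4,0,0,0,0,-2,4,0,0,0,0,-1,2,0,0,0,0,0,0,0,0,0,0]

```text
time_s: 10.05
position: [0.5244, -0.3765, 0.0633]
tool_rot: [[0.59, 0.348, 0.729], [-0.63, -0.366, 0.685], [0.505, -0.863, 0.003]]
ft_force: [0.2, 1.0, -4.2]
grip_width: 0.0328
```

```bash
python3 - <<'E'
from kin import *
s=st()
E
```

```text
10.05 [ 0.5244 -0.3765  0.0633] grasp [ 0.5206 -0.3724  0.0728] d [ 0.348 -0.366 -0.863] z [0.729 0.685 0.003] F [ 0.21  1.   -4.19] T [ 0.44  0.53 -0.02] w 0.0328 q [-46.1  30.6  95.7  -0.5  23.4 -88.9] eff [ -0.  -49.  -18.2  -0.   -2.1   0. ]
```

Emit:
move_arm:
  targets: [-0.5,1,0,0,0,0,-0.5,1,0,0,0,0,-0.5,0.8,0,0,0,0,0,0,0,0,0,0,0,0,0,0,0,0]

```text
time_s: 10.68
position: [0.5246, -0.3766, 0.0603]
tool_rot: [[0.59, 0.348, 0.729], [-0.63, -0.366, 0.685], [0.506, -0.863, 0.003]]
ft_force: [-0.5, -1.5, -5.3]
grip_width: 0.0329
```

Emit:
move_arm:
  targets: [-0.5,0.8,0,0,0,0,0,0,0,0,0,0,-0.5,0.8,0,0,0,0,0,0,0,0,0,0,0,0,0,0,0,0]

```text
time_s: 11.3
position: [0.5247, -0.3768, 0.059]
tool_rot: [[0.589, 0.349, 0.729], [-0.629, -0.367, 0.685], [0.507, -0.862, 0.003]]
ft_force: [-1.2, 0.8, 2.3]
grip_width: 0.0322
```

Emit:
move_arm:
  targets: [0,0,0,0,0,0,0,0,0,0,0,0,0,0,0,0,0,0,0,0,0,0,0,0,0,0,0,0,0,0]
  hand: 0.6

```text
time_s: 11.92
position: [0.5245, -0.3766, 0.0585]
tool_rot: [[0.59, 0.348, 0.729], [-0.63, -0.366, 0.685], [0.506, -0.863, 0.003]]
ft_force: [-0.1, 0.2, 0.3]
grip_width: 0.0686
```

```bash
python3 - <<'E'
from kin import *
s=st();im=get_image('wrist');save(im,'wrist4')
E
```

```text
11.925 [ 0.5245 -0.3766  0.0585] grasp [ 0.5207 -0.3726  0.0679] d [ 0.348 -0.366 -0.863] z [0.729 0.685 0.003] F [-0.07  0.24  0.3 ] T [0.17 0.1  0.  ] w 0.0686 q [-46.1  31.1  95.9  -0.5  22.6 -88.9] eff [ -0.  -46.5 -16.4  -0.   -1.5  -0. ]
```

View pics/wrist4.png

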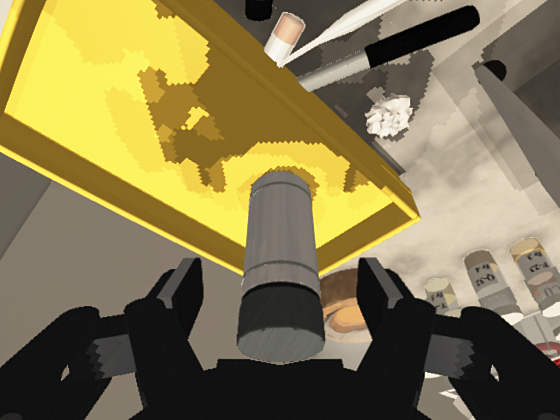

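Canister 1 stands free in the yellow tray, with its foot at (282,180), and the jaws are clear of it. I'll retreat and go for canister 2.

```bash
python3 - <<'E'
from kin import *
s=env.observe();Rn=np.array(s['tool_rot']);p=np.array(s['position'])
R=ori(31,-9);G=np.array([.5355,-.1595,.046]);t=tcp(G,R);pre=t-.12*R[:,1]
A=p-.11*Rn[:,1];B=np.array([.45,-.24,.17]);Rb=ori(30,-28)
q=s['q']
for P,Q in((A,Rn),(B,Rb),(pre,R),(t-.05*R[:,1],R),(t,R)):
    q,c=IK(P,Q,q);print(P.round(3),q.round(1),c)
plan([(A,Rn,4),(B,Rb,5),(pre,R,5),(pre,R,1)])
E
```

```text
[ 0.486 -0.336  0.153] [-46.   18.5  97.8  -0.4  33.4 -88.9] 4.626334308899894e-28
[ 0.45 -0.24  0.17] [ -46.5    9.3  107.7   15.9   35.4 -119.2] 2.2978059893452783e-25
[ 0.48  -0.151  0.139] [ -39.6   11.6  112.    29.2   32.5 -142.1] 4.948752035106709e-20
[ 0.516 -0.156  0.079] [ -36.8   21.2  111.8   37.2   23.4 -149.2] 5.307862926731222e-31
[ 0.541 -0.16   0.037] [ -35.1   27.9  110.6   45.7   18.5 -157. ] 5.77828101050807e-21
[ 0, -28, 0, 0, 0, 0, 0, -27, 0, 0, 0, 0, 0, -27, 0, 0, 0, 0, 0, -28, 0, 0, 0, 0, -15, -12, 8, 0.03, -0.06, 0 ]
[ -14, -13, 9, 0.03, -0.05, 0, -14, -12, 10, 0.04, -0.06, 0, -13, -11, 12, 0.03, -0.06, 0.01, -12, -11, 12, 0.03, -0.05, 0, -6, 4, 19, 0.03, -0.06, 0 ]
[ -5, 4, 18, 0.04, -0.06, -0.01, -3, 5, 19, 0.03, -0.05, 0, -3, 6, 19, 0.04, -0.06, -0.01, -1, 6, 19, 0.03, -0.06, 0, 0, 0, 0, 0, 0, 0 ]
end [ 0.4804 -0.1508  0.1396] err mm [ 0.3 -0.   0.1] ang 0.0009070084384078384
```

Emit:
move_arm:
  targets: [0,-28,0,0,0,0,0,-27,0,0,0,0,0,-27,0,0,0,0,0,-28,0,0,0,0,-15,-12,8,0.03,-0.06,0]

```text
time_s: 12.6
position: [0.4793, -0.3171, 0.1581]
tool_rot: [[0.632, 0.372, 0.68], [-0.585, -0.347, 0.733], [0.509, -0.861, -0.002]]
ft_force: [-1.1, 0.4, 0.2]
grip_width: 0.0684
```

Emit:
move_arm:
  targets: [-14,-13,9,0.03,-0.05,0,-14,-12,10,0.04,-0.06,0,-13,-11,12,0.03,-0.06,0.01,-12,-11,12,0.03,-0.05,0,-6,4,19,0.03,-0.06,0]
  hand: 1

```text
time_s: 13.22
position: [0.4558, -0.2217, 0.1643]
tool_rot: [[0.79, 0.453, 0.413], [-0.356, -0.209, 0.911], [0.498, -0.867, -0.004]]
ft_force: [0.4, -1.0, -0.7]
grip_width: 0.0856
```

Emit:
move_arm:
  targets: [-5,4,18,0.04,-0.06,-0.01,-3,5,19,0.03,-0.05,0,-3,6,19,0.04,-0.06,-0.01,-1,6,19,0.03,-0.06,0,0,0,0,0,0,0]

```text
time_s: 13.85
position: [0.4803, -0.1502, 0.1394]
tool_rot: [[0.847, 0.508, 0.156], [-0.135, -0.08, 0.988], [0.514, -0.858, 0.001]]
ft_force: [-0.4, 0.3, 0.7]
grip_width: 0.0853
```

```bash
python3 - <<'E'
from kin import *
im=get_image('wrist');s=st();save(im,'wrist5')
M=np.array(im['mount']);Rt=np.array(s['tool_rot']);p=np.array(s['position'])
im2=dict(im);im2['R']=(Rt@M[:3,:3]).T;im2['t']=-(Rt@M[:3,:3]).T@(Rt@M[:3,3]+p)
C=cloud(im2)
m=(im['z_map']>0)&(C[...,2]>.015)&(C[...,2]<.085)&(abs(C[...,0]-.53)<.035)
q=C[m&(abs(C[...,1]+.16)<.03)]
r=least_squares(lambda P:np.hypot(q[:,0]-P[0],q[:,1]-P[1])-.018,[.53,-.16],loss='soft_l1',f_scale=.002);print(len(q),r.x.round(4),np.median(abs(r.fun)).round(4))
e=C[(im['z_map']>0)&(C[...,2]>.16)&(C[...,2]<.178)&(abs(C[...,1]+.1)<.1)&(abs(C[...,0]-.54)<.03)]
if len(e): print('edge',len(e),np.percentile(e[:,0],[1,5,20,50]).round(4))
R=ori(31,-9);G=np.array([.5355,-.1595,.046]);t=tcp(G,R)
plan([(t-.03*R[:,1],R,4),(t-.03*R[:,1],R,1)])
E
```

```text
13.9 [ 0.4804 -0.1508  0.1397] grasp [ 0.4748 -0.1499  0.1491] d [ 0.508 -0.081 -0.857] z [0.158 0.987 0.001] F [-0.    0.15 -0.55] T [ 0.02  0.29 -0.04] w 0.0855 q [ -39.6   11.6  111.9   29.1   32.5 -142. ] eff [  0.5 -29.  -17.1   0.7  -0.9  -0.1]
2578 [ 0.5367 -0.1617] 0.0003
edge 2937 [0.5362 0.5368 0.5374 0.5381]
[ 0, 23, 0, 0, 0, 0, 0, 22, 0, 0, 0, 0, 0, 23, 0, 0, 0, 0, 0, 22, 0, 0, 0, 0, 0, 0, 0, 0, 0, 0 ]
end [ 0.5261 -0.1581  0.0625] err mm [ 0.3 -0.1  0.2] ang 0.001447227631176424
```

View pics/wrist5.png

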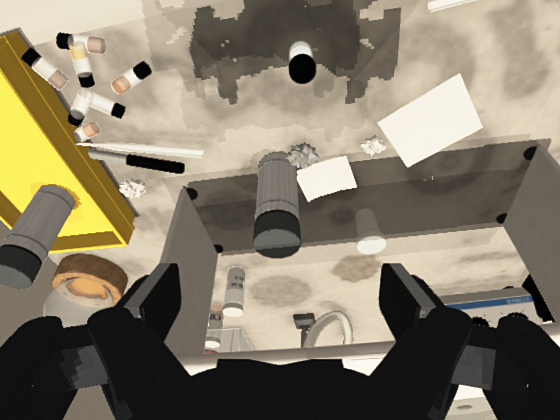

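Canister 2 stands upright at (277,200), close to centred between the jaws. The wrist view puts its axis level with the board edge (0.5367 against 0.537), and canister 1 is visible upright in the yellow tray at (45,230).

Emit:
move_arm:
  targets: [0,23,-1,0,0,0,0,22,-1,0,0,0,0,23,0,0,0,0,0,22,0,0,0,0,0,0,0,0,0,0]

```text
time_s: 14.52
position: [0.5258, -0.1604, 0.0617]
tool_rot: [[0.847, 0.507, 0.158], [-0.136, -0.08, 0.987], [0.514, -0.858, 0.001]]
ft_force: [1.1, -0.3, -0.6]
grip_width: 0.0852
```

```bash
python3 - <<'E'
from kin import *
s=st();im=get_image('wrist');save(im,'wrist6')
R=ori(31,-9);G=np.array([.536,-.161,.046]);t=tcp(G,R)
plan([(t,R,8),(t,R,2)])
E
```

```text
14.525 [ 0.5258 -0.1604  0.0617] grasp [ 0.5202 -0.1595  0.0711] d [ 0.507 -0.08  -0.858] z [0.158 0.987 0.001] F [ 1.1  -0.29 -0.57] T [-0.03  0.22  0.05] w 0.0852 q [ -36.4   24.1  111.2   40.3   21.5 -152.1] eff [  0.  -35.2 -13.3   0.8  -0.9  -0.3]
[ 0, 4, 0, 0, 0, 0, 0, 4, 0, 0, 0, 0, 0, 3, 0, 0, 0, 0, 0, 4, 0, 0, 0, 0, 0, 4, 1, 0, 0, 0 ]
[ 0, 4, 0, 0, 0, 0, 0, 4, 0, 0, 0, 0, 0, 3, 0, 0, 0, 0, 0, 0, 0, 0, 0, 0, 0, 0, 0, 0, 0, 0 ]
end [ 0.5411 -0.1617  0.0367] err mm [-0.5  0.1  0.2] ang 0.0019191118762687546
```

View pics/wrist6.png

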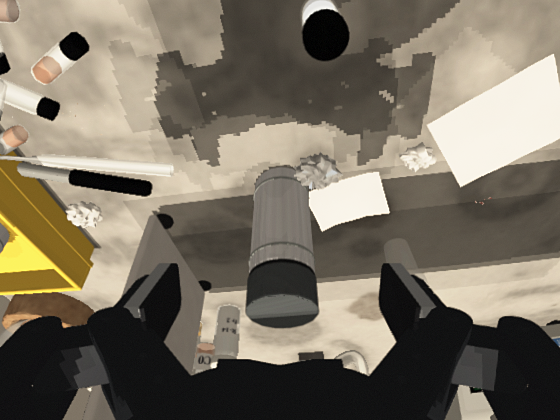

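Canister 2 at (282,245) is centred between the pads, and the stopper at (400,260) is well behind the right pad. I'll go in slowly.

Emit:
move_arm:
  targets: [0,4,0,0,0,0,0,4,0,0,0,0,0,3,0,0,0,0,0,4,0,0,0,0,0,4,1,0,0,0]

```text
time_s: 15.2
position: [0.5357, -0.1605, 0.0459]
tool_rot: [[0.847, 0.509, 0.157], [-0.135, -0.08, 0.988], [0.515, -0.857, 0.001]]
ft_force: [-0.5, 0.4, -0.3]
grip_width: 0.0857
```

Emit:
move_arm:
  targets: [0,4,0,0,0,0,0,4,0,0,0,0,0,3,0,0,0,0,0,0,0,0,0,0,0,0,0,0,0,0]

```text
time_s: 15.82
position: [0.5412, -0.1614, 0.0368]
tool_rot: [[0.847, 0.509, 0.157], [-0.135, -0.08, 0.988], [0.515, -0.857, 0.001]]
ft_force: [-0.7, -0.4, 1.0]
grip_width: 0.0855
```

Emit:
move_arm:
  targets: [0,0,0,0,0,0,0,0,0,0,0,0,0,0,0,0,0,0,0,0,0,0,0,0,0,0,0,0,0,0]
  hand: -1
  squeeze: 80

```text
time_s: 16.45
position: [0.5413, -0.1616, 0.0372]
tool_rot: [[0.846, 0.509, 0.157], [-0.135, -0.081, 0.988], [0.516, -0.857, 0.0]]
ft_force: [-2.3, -0.6, 4.1]
grip_width: 0.0322
```

```bash
python3 - <<'E'
from kin import *
s=st()
p=np.array(s['position']);R=np.array(s['tool_rot'])
plan([(p+[0,0,.015],R,3),(p+[-.01,0,.038],R,2),(p+[-.075,0.0,.08],R,4),(p+[-.075,0.0,.08],R,1)])
E
```

```text
16.45 [ 0.5413 -0.1616  0.0372] grasp [ 0.5357 -0.1607  0.0467] d [ 0.509 -0.081 -0.857] z [0.157 0.988 0.   ] F [-2.27 -0.57  4.1 ] T [-0.03  0.23 -0.02] w 0.0322 q [ -35.2   27.9  110.5   45.6   18.6 -156.9] eff [  0.4 -36.8 -11.8   0.4  -0.5  -0. ]
[ 3, -4, 0, 0, 0, 0, 2, -5, 0, 0, 0, 0, 3, -4, 0, 0, 0, 0, 2, -12, -1, 0, 0, 0, 1, -13, -1, 0, 0, 0 ]
[ -8, -17, -2, 0, 0, 0, -9, -17, -3, 0, 0, 0, -8, -18, -2, 0, 0, 0, -8, -17, -3, 0, 0, 0, 0, 0, 0, 0, 0, 0 ]
end [ 0.4663 -0.1618  0.1176] err mm [ 0.  -0.2  0.3] ang 0.0
```

Emit:
move_arm:
  targets: [3,-4,0,0,0,0,2,-5,0,0,0,0,3,-4,0,0,0,0,2,-12,-1,0,0,0,1,-13,-1,0,0,0]

```text
time_s: 17.08
position: [0.5306, -0.1616, 0.0754]
tool_rot: [[0.847, 0.508, 0.157], [-0.135, -0.08, 0.988], [0.514, -0.858, 0.001]]
ft_force: [-0.3, -0.6, -3.6]
grip_width: 0.0319
```

Emit:
move_arm:
  targets: [-8,-17,-2,0,0,0,-9,-17,-3,0,0,0,-8,-18,-2,0,0,0,-8,-17,-3,0,0,0,0,0,0,0,0,0]

```text
time_s: 17.7
position: [0.4657, -0.1618, 0.118]
tool_rot: [[0.846, 0.509, 0.158], [-0.135, -0.082, 0.987], [0.516, -0.857, -0.0]]
ft_force: [-0.2, 0.4, -3.9]
grip_width: 0.0316
```

```bash
python3 - <<'E'
from kin import *
F=[]
for i in range(14):
    im=get_image('wrist'); s=env.observe(); F.append([*s['ft_force'],*s['wrist_torque'],*s['joint_efforts'][1:3]])
save(im,'wrist7')
F=np.array(F);print(F[:,2].round(2),F.mean(0).round(2),F.std(0).round(2));st()
E
```

```text
[-4.48 -3.69 -4.   -2.95 -4.58 -4.16 -3.09 -4.91 -3.54 -3.16 -4.84 -3.41
 -3.8  -3.87] [ 6.000e-02 -1.400e-01 -3.890e+00  9.000e-02  5.700e-01 -1.000e-02
 -3.100e+01 -1.682e+01] [0.55 0.57 0.62 0.04 0.04 0.03 0.33 0.09]
18.4 [ 0.4663 -0.1616  0.1171] grasp [ 0.4607 -0.1608  0.1265] d [ 0.508 -0.08  -0.857] z [0.157 0.988 0.001] F [ 0.96 -0.64 -3.87] T [ 0.06  0.61 -0.01] w 0.0321 q [ -42.5   13.3  115.1   35.1   29.7 -151. ] eff [  0.  -30.7 -16.9   0.9  -1.    0. ]
```

View pics/wrist7.png

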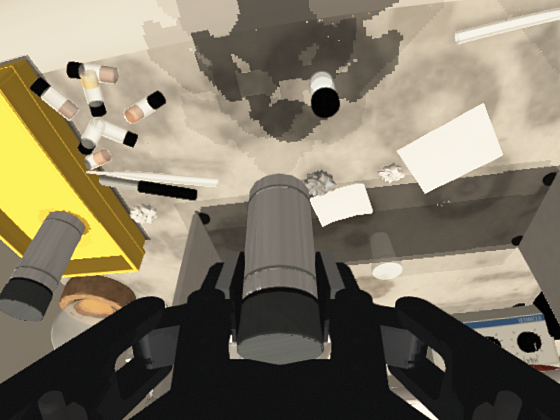

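Canister 2, held upright at (280,265), reads 3.89 ± 0.17 N, about 0.40 kg. That is also under half a kilogram, so it goes in the near half of the yellow tray. Canister 1, at (45,265), still stands in the far half.

```bash
python3 - <<'E'
from kin import *
s=env.observe();Rn=np.array(s['tool_rot'])
def rot(y): return Ro.from_euler('z',y,degrees=True).as_matrix()@Rn
W=[([.435,-.27,.15],rot(-22)),([.43,-.372,.13],rot(-41)),([.43,-.372,.088],rot(-41)),([.43,-.372,.067],rot(-41))]
q=s['q']
for G,R in W:
    q,c=IK(tcp(G,R),R,q);print(q.round(1),c)
plan([(tcp(*W[0]),W[0][1],5),(tcp(*W[1]),W[1][1],5)])
E
```

```text
[ -50.4   12.6  110.2   20.5   29.2 -124.8] 1.974820645220598e-29
[-53.7  19.7 103.6   4.4  25.9 -97.1] 3.399151924293744e-21
[-53.7  23.9 106.5   6.   18.8 -98.8] 4.585405497414684e-19
[ -53.7   26.1  107.8    7.3   15.2 -100.2] 7.826432195432477e-27
[ 1, -5, -23, -0.04, 0.07, 0, 2, -4, -23, -0.04, 0.06, 0, 4, -3, -22, -0.04, 0.07, 0, 6, -2, -23, -0.04, 0.06, 0, 7, -2, -22, -0.04, 0.07, 0 ]
[ 6, 8, -18, -0.03, 0.06, 0, 7, 10, -18, -0.04, 0.05, 0, 8, 9, -17, -0.03, 0.06, 0, 10, 11, -16, -0.03, 0.06, 0, 10, 10, -16, -0.04, 0.05, 0 ]
end [ 0.4335 -0.3768  0.1209] err mm [-0.2 -0.4  0.4] ang 0.0039158726519692875
```

Emit:
move_arm:
  targets: [1,-5,-23,-0.04,0.07,0,2,-4,-23,-0.04,0.06,0,4,-3,-22,-0.04,0.07,0,6,-2,-23,-0.04,0.06,0,7,-2,-22,-0.04,0.07,0]

```text
time_s: 19.02
position: [0.4397, -0.2732, 0.1412]
tool_rot: [[0.733, 0.439, 0.519], [-0.445, -0.268, 0.855], [0.515, -0.857, -0.001]]
ft_force: [-0.7, -0.2, -3.3]
grip_width: 0.032
```

Emit:
move_arm:
  targets: [6,8,-18,-0.03,0.06,0,7,10,-18,-0.04,0.05,0,8,9,-17,-0.03,0.06,0,10,11,-16,-0.03,0.06,0,10,10,-16,-0.04,0.05,0]

```text
time_s: 19.65
position: [0.4332, -0.3774, 0.1206]
tool_rot: [[0.552, 0.328, 0.767], [-0.657, -0.395, 0.642], [0.514, -0.858, -0.002]]
ft_force: [-0.9, -0.1, -3.7]
grip_width: 0.0316
```

```bash
python3 - <<'E'
from kin import *
s=st();R=ori(31,-50)
G=np.array([.43,-.372,.073])
plan([(tcp(G,R),R,4),(tcp(G,R),R,1)])
E
```

```text
19.65 [ 0.4332 -0.3774  0.1206] grasp [ 0.4296 -0.3731  0.13  ] d [ 0.328 -0.395 -0.858] z [ 0.767  0.642 -0.002] F [-0.87 -0.08 -3.67] T [ 0.47  0.35 -0.01] w 0.0316 q [-53.7  19.7 103.4   4.1  26.  -96.9] eff [  0.3 -40.7 -18.5   1.1  -2.   -1.3]
[ -7, 12, 0, 0, 0, 0, -8, 12, 1, 0, 0, 0, -7, 12, 0, 0, 0, 0, -8, 13, 0, 0, 0, 0, 0, 0, 0, 0, 0, 0 ]
end [ 0.4335 -0.3764  0.0631] err mm [-0.1 -0.1 -0.5] ang 0.0028318508427250303
```

Emit:
move_arm:
  targets: [-7,12,0,0,0,0,-8,12,1,0,0,0,-7,12,0,0,0,0,-8,13,0,0,0,0,0,0,0,0,0,0]

```text
time_s: 20.27
position: [0.4334, -0.3754, 0.0624]
tool_rot: [[0.554, 0.328, 0.765], [-0.657, -0.393, 0.644], [0.512, -0.859, -0.002]]
ft_force: [0.1, -0.5, -3.7]
grip_width: 0.0317
```

Emit:
move_arm:
  targets: [-1,2,0,0,0,0,-0.5,0.8,0,0,0,0,-0.5,0.8,0,0,0,0,0,0,0,0,0,0,0,0,0,0,0,0]

```text
time_s: 20.9
position: [0.4338, -0.376, 0.0595]
tool_rot: [[0.553, 0.33, 0.765], [-0.655, -0.395, 0.644], [0.515, -0.857, -0.003]]
ft_force: [-0.3, -0.4, -4.0]
grip_width: 0.0317
```

Emit:
move_arm:
  targets: [-0.5,1,0,0,0,0,0,0,0,0,0,0,-0.5,0.8,0,0,0,0,0,0,0,0,0,0,0,0,0,0,0,0]

```text
time_s: 21.52
position: [0.4339, -0.3761, 0.0573]
tool_rot: [[0.553, 0.33, 0.765], [-0.655, -0.395, 0.644], [0.515, -0.857, -0.003]]
ft_force: [-0.0, 0.4, -3.7]
grip_width: 0.0318
```

Emit:
move_arm:
  targets: [-0.5,0.8,0,0,0,0,0,0,0,0,0,0,0,0,0,0,0,0,0,0,0,0,0,0,0,0,0,0,0,0]

```text
time_s: 22.15
position: [0.4342, -0.3764, 0.0573]
tool_rot: [[0.553, 0.331, 0.765], [-0.654, -0.397, 0.644], [0.517, -0.856, -0.003]]
ft_force: [-1.7, 1.6, 5.5]
grip_width: 0.032
```

Contact: the force rose from -3.7 to +5.5 N. I'll release.

Emit:
move_arm:
  targets: [0,0,0,0,0,0,0,0,0,0,0,0,0,0,0,0,0,0,0,0,0,0,0,0,0,0,0,0,0,0]
  hand: 0.6

```text
time_s: 22.78
position: [0.4339, -0.376, 0.0564]
tool_rot: [[0.553, 0.33, 0.765], [-0.655, -0.395, 0.644], [0.515, -0.857, -0.003]]
ft_force: [0.4, 0.2, 0.4]
grip_width: 0.0679
```

```bash
python3 - <<'E'
from kin import *
s=st();im=get_image('wrist');save(im,'wrist8')
E
```

```text
22.775 [ 0.4339 -0.376   0.0564] grasp [ 0.4302 -0.3717  0.0658] d [ 0.33  -0.395 -0.857] z [ 0.765  0.644 -0.003] F [0.36 0.15 0.42] T [0.22 0.15 0.04] w 0.0679 q [-53.6  26.3 107.8   6.8  15.  -99.8] eff [ -0.  -39.7 -13.8   0.1  -1.5  -0. ]
```

View pics/wrist8.png

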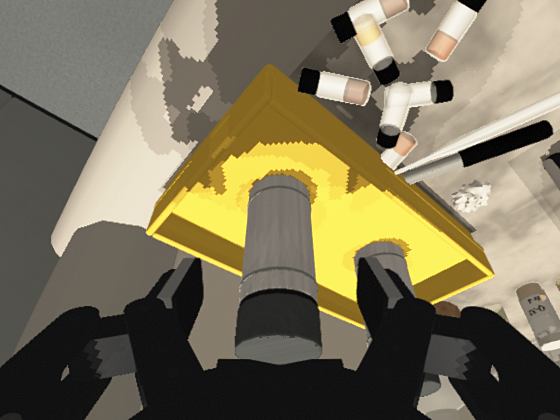

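Canister 2 stands free in the near half with its foot at (280,180). Canister 1 stands at (385,270), clear of the right finger. I'll retreat.

Emit:
move_arm:
  targets: [0,-20,0,0,0,0,0,-28,0,0,0,0,0,-28,0,0,0,0,0,-28,0,0,0,0,0,-28,0,0,0,0]

```text
time_s: 23.45
position: [0.3899, -0.3234, 0.1704]
tool_rot: [[0.553, 0.33, 0.765], [-0.655, -0.395, 0.644], [0.515, -0.857, -0.003]]
ft_force: [-0.2, -0.5, 0.5]
grip_width: 0.0687
```

Emit:
move_arm:
  targets: [0,-20,20,0,0,0,0,-20,30,0,0,0,0,0,30,0,0,0,0,0,30,0,0,0,0,0,0,0,0,0]

```text
time_s: 24.08
position: [0.4623, -0.236, 0.2035]
tool_rot: [[0.555, 0.331, 0.763], [-0.654, -0.394, 0.646], [0.515, -0.857, -0.003]]
ft_force: [-0.6, 0.7, 0.3]
grip_width: 0.0681
```

```bash
python3 - <<'E'
from kin import *
st()
for n in('top','side'):
    im=get_image(n);save(im,n+'9');C=cloud(im);o=dict(np.load(f'pics/{n}0.npz'))
    for x0 in(.43,.52):
        m=(C[...,2]>.03)&(C[...,2]<.12)&(abs(C[...,1]+.373)<.04)&(abs(C[...,0]-x0)<.04)
        q=C[m]
        if len(q)<10: print(n,x0,'few');continue
        f=lambda P:np.hypot(q[:,0]-P[0]-P[2]*(q[:,2]-.065),q[:,1]-P[1]-P[3]*(q[:,2]-.065))-.018
        r=least_squares(f,[x0,-.373,0,0],loss='soft_l1',f_scale=.002);print(n,len(q),r.x.round(3),'ztop',np.percentile(q[:,2],98).round(4))
    d=np.abs(im['pixels'].astype(int)-o['pixels']).sum(2)
    print('vial/flask px change',d[255:270,318:333].mean() if n=='top' else '')
    cv2.imwrite(f'pics/{n}9c.png',cv2.resize(im['pixels'][150:330,150:470,::-1],(0,0),fx=2.4,fy=2.4))
E
```

```text
24.075 [ 0.4623 -0.236   0.2035] grasp [ 0.4586 -0.2317  0.213 ] d [ 0.331 -0.394 -0.857] z [ 0.763  0.646 -0.003] F [-0.63  0.74  0.34] T [ 0.18  0.15 -0.03] w 0.0681 q [-36.4   8.8 101.9 -11.   39.6 -70. ] eff [  1.3 -30.2 -21.9  -0.5  -1.4   0.6]
top 327 [ 0.429 -0.37  -0.008  0.002] ztop 0.1124
top 310 [ 0.519 -0.37  -0.006  0.009] ztop 0.1133
vial/flask px change 103.04444444444445
side 291 [ 0.431 -0.373 -0.016  0.004] ztop 0.114
side 279 [ 0.521 -0.372 -0.014 -0.001] ztop 0.1143
vial/flask px change
```

View pics/top9c.png

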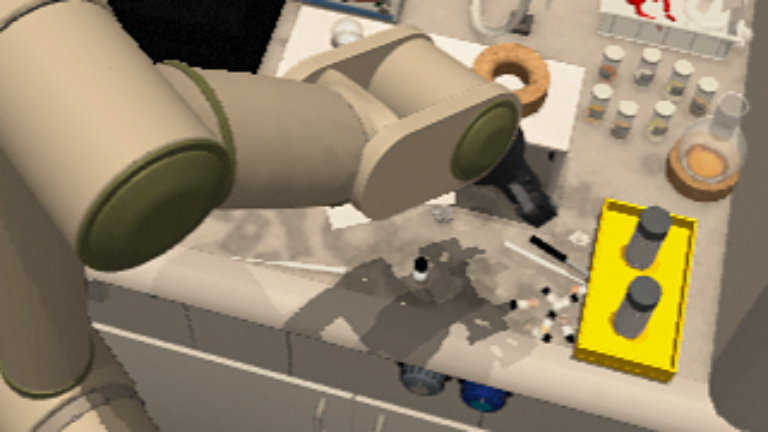

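Both canisters stand upright in the yellow tray, at (655,240) and (637,310) in the crop. The vial is unmoved at (420,268), and the gripper is in free space. I'm handing in.

```bash
python3 - <<'E'
from kin import *
s=st();print(np.abs(s['qvel']).max());print(env.close_job())
E
```

```text
24.175 [ 0.4611 -0.2371  0.2034] grasp [ 0.4575 -0.2327  0.2128] d [ 0.33  -0.395 -0.858] z [ 0.765  0.645 -0.003] F [-0.21 -0.63 -0.84] T [0.15 0.14 0.01] w 0.0682 q [-36.5   8.8 102.  -10.9  39.6 -70.1] eff [  0.8 -30.2 -21.6  -0.3  -1.4   0.1]
1.194033294744856
the job is handed in; nothing more can be done
None
```

Both canisters were lifted out from under the riser, weighed, and set upright in the yellow tray. I handed the job in at about 24 s; it reports no verdict.

- **Weights:** canister 1 read 4.6 N (about 0.47 kg, inside the band where either tray counts). Canister 2 read 3.9 N (about 0.40 kg). The force sensor's zero drifted by up to about 0.4 N, which is too little to change either tray.
- **Placement:** the side and top cameras put the canisters at about (0.52, -0.37) and (0.43, -0.37), both inside the tray walls. Both lean less than 1°, and their tops are at about 0.113 m against an expected 0.11 m. When each touched the tray floor the force changed by roughly 7–9 N, well under the 80 N limit.
- **Bystanders:** the vial looks unmoved in the last picture. A crude pixel check on its patch did show a change, most likely the arm's shadow. The stopper showed no sign of being disturbed in the last wrist views of it, before canister 2 was set down. I never located the conical flask precisely, but the arm's route started to the robot side of where it should stand.
- **Trouble on the way:** my first posture (40° lean) ran joint 6 to its limit. I then fitted the arm's kinematics and used about 30° of lean instead.

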